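Hang the blue scrap-glass pail on the bench hook

TASK

Clear the blue pail of scrap glass off the bench: first swing its flat-lying bail handle upright while the pail stays standing on the bench, then lift the pail by the bail and hang the bail over both prongs of the hook stand, so that the pail hangs level and still between the upturned prong tips and the post. Do not tip the pail over and leave the yellow pail standing where it is.

Things in the scene. Friction and masses are not known exactly. Their poses are not given: they have to be found in the camera images.
- blue_pail: Blue pail of blue glass offcuts, loose, 0.45 to 0.75 kg, 95 mm high, 104 mm across the rim. Origin: centre of its underside, z up. Its steel wire bail hinges on ears at y = +-59, z = 85 mm (hinge line along the pail's y). The bail lies level on a stop, sticking out on the pail's +x side; it swings up freely through upright and drops if let go early.
- blue_grip (a point): Centre of the bail's wooden roller grip (14 mm thick, 34 mm long, turns freely on the wire), on the axis of the bail's straight 96 mm top bar (7 mm wire). 98 mm from the hinge line; z 85 mm when flat, 183 mm when upright (pail standing). y axis along the bar; x axis from hinge line to grip, up when upright. Flat, 39 mm of air between grip and rim: open the fingers only 30 to 45 mm.
- hook_seat (a point): Where the bar's axis rests on the fixed stand, about 258 mm up, midway between two level 8 mm prongs 66 mm apart (33 mm either side along y; the fingers fit between). Prongs point to -x: level for 24 mm to -x of this point, then turned up, tips 24 mm above it, 42 mm to -x, so bring the bail in from -x. To +x, a crossplate 78 mm away and a red post, its top 5 mm above this point. z up.
- yellow_pail: A pail just like the blue one, but yellow with yellow glass: a bystander that must stay where it stands. Origin: centre of its underside; its bail lies flat on its own +x side.

How it is judged:
By the outcome, as a careful person would: the job done as asked, in the order asked, and still so for the second after the job is handed in, with the robot touching nothing.
It also fails if it takes over 61 s, if anything falls off the work surface, if the arm or the gripper's body presses on something with over 40 N, if the wrist force passes 120 N, or if a joint passes its speed limit or range.

ROBOT

A 7-joint arm with a two-finger parallel gripper is mounted at the origin on the work surface. World frame = base frame: x ahead of the robot, y to its left, z up, the work surface at z = 0. Lengths are in mm, angles in rad, forces in N, time in s.
With the tool pointing down it reaches from about 400 to 875 mm from the base axis. Payload 4.4 kg.
Tool frame: the origin (TCP) lies midway between the tips of the shut fingers; the grasp point (between the pads) lies 19 mm behind it; y points along the fingers, x is the direction in which the jaws open and shut, and the axes are right-handed (so a half turn about y gives the same grasp; the last joint's range is limited). The gripper opens to 85 mm and grips with 20 to 120 N. Pads are 22 mm wide; open, the fingers measure 114 mm over their backs; the gripper's body (76 mm by 85 mm) begins 54 mm behind the grasp point. The pads swing forward as they close: fully open they stand 13 mm farther back than shut.
Start: joints at [-1.331, 0.628, 0.038, 1.517, -0.027, 0.996, -0.02], TCP at [195.662, 619.866, 231.313] pointing down, gripper open.
Joint ranges: [-3.06, 3.06], [-0.37, 2.12], [-1.25, 1.32], [0.18, 2.47], [-1.1, 4.24], [0.23, 1.98], [-2.94, 2.94]. Speed limits (rad/s): [2.57, 2.57, 3.14, 3.14, 3.14, 3.14, 3.14].

INTERFACE

Orientations are given as [roll, pitch, yaw] about the fixed x, y, z axes, in that order (R = Rz(yaw) Ry(pitch) Rx(roll)).
In Python, from bench import monitor, camera, arm gives the robot as it stands.
- The arm moves only by the shell command python3 -m pendant 'ROWS' [FORCE]. ROWS is JSON, a list of rows, each a list of 3 entries, a list of its own where there are three numbers: the gripper's target within -1 to 1 (fully open at 1, half-way at 0, shut at -1), then the shift along the world's x, y, z in m, then the turn about the world's z in degrees. In form: [[hand, [dx, dy, dz], twist], ...]. A call has 1 to 12 rows; each row is the pose to reach, as a shift and turn from the pose measured when the call began; what a row does not reach only later rows make up. A row lasts 1/12 s, in which the tool goes at most 41.7 mm and 7.16 degrees, less where a joint would pass 70% of its speed; a pose out of reach is approached as far as the arm can. A call with a gripper value outside its range is refused whole. The fingers move at their own pace and stop on an object; FORCE is the grip in N (left out, the last holds). Time passes only in rows, so rows that repeat a pose let the fingers close. It gives the time, the measured TCP pose, the force and the opening at its end, in the units of the state.
- monitor.get_state(): the state, without advancing time (a new reading comes with each control period).
- camera(name): name is "scene" or "side" or "wrist"; returns a dict with "color" (400x640x3 uint8, red, green, blue), "K" (3x3 intrinsics, pixels), "world_to_cam" (4x4, takes a point from world to camera coordinates). Camera axes: x right, y down, z forward; pixel columns grow to the right and rows downward; lengths in mm; the calibration is good to about 2 mm. A picture is of the moment at which its call begins. There is no depth.
- arm.hand_in(): hands the job in, once; it reports no verdict.
The state is a dict: "time_s": time; "qpos": joint angles; "dq": joint speeds; "effort": joint torques, N m; "tcp_pos": TCP position; "orientation": TCP orientation; "force": force on the tool from outside, world axes, zero at the start; "moment": the same for the moment, N m; "finger_gap": finger opening in mm.
Only numpy, scipy, OpenCV 4.12 (cv2) and the standard library are available. Lean on these libraries where they do the work, as an engineer would, in place of code of your own. Each camera call takes 0.05 s, during which the arm holds its last target.

## Working session

There is one attempt and no reset: what is moved stays moved. The work goes in short steps, Python scripts to look and compute and a shell command to move; the robot and the scene stay as the last step left them, time stands still between calls to the robot, and variables do not carry over. Pictures are saved under pics/ and viewed, and the job is handed in when it is done.

```bash
mkdir -p pics; ls
cat > h.py <<'E'
import numpy as np, cv2
from bench import monitor, camera, arm
def snap(names,tag):
    for n in names:
        c=camera(n); cv2.imwrite(f'pics/{tag}_{n}.png',c['color'][:,:,::-1])
        np.savez(f'pics/{tag}_{n}.npz',**c)
def load(tag,n):
    return np.load(f'pics/{tag}_{n}.npz')
def proj(c,P):
    P=np.atleast_2d(P); q=(c['world_to_cam']@np.c_[P,np.ones(len(P))].T)[:3]; u=c['K']@q; return (u[:2]/u[2]).T
def ray(c,uv):
    W=c['world_to_cam'];R=W[:3,:3];o=-R.T@W[:3,3];d=R.T@np.linalg.inv(c['K'])@np.array([uv[0],uv[1],1.]);return o,d/np.linalg.norm(d)
def onz(c,uv,z):
    o,d=ray(c,uv);return o+d*(z-o[2])/d[2]
def tri(obs):
    A=np.zeros((3,3));b=np.zeros(3);
    for c,uv in obs:
        o,d=ray(c,uv);M=np.eye(3)-np.outer(d,d);A+=M;b+=M@o
    p=np.linalg.solve(A,b); return p,[np.round(proj(c,p)[0]-uv,1) for c,uv in obs]
def crop(tag,n,x0,y0,x1,y1,s):
    im=cv2.imread(f'pics/{tag}_{n}.png')[y0:y1,x0:x1]; im=cv2.resize(im,None,fx=s,fy=s,interpolation=cv2.INTER_CUBIC)
    for x in range((x0//20+1)*20,x1,20): cv2.putText(im,str(x),((x-x0)*s,10),0,.35,(0,0,255),1); cv2.line(im,((x-x0)*s,12),((x-x0)*s,18),(0,0,255),1)
    for y in range((y0//20+1)*20,y1,20): cv2.putText(im,str(y),(0,(y-y0)*s),0,.35,(0,0,255),1); cv2.line(im,(22,(y-y0)*s),(28,(y-y0)*s),(0,0,255),1)
    cv2.imwrite(f'pics/{tag}_{n}_crop{x0}_{y0}.png',im)
E
python3 - <<'E'
from h import *
snap(['scene','side','wrist'],'a'); s=monitor.get_state(); print(s)
E
```

```text
pics
{'time_s': 0.15, 'qpos': array([-1.33081482,  0.62917954,  0.03847136,  1.51814182, -0.02700578,
        0.9962686 , -0.02000427]), 'dq': array([ 4.35877656e-04, -3.48914479e-03, -1.29752794e-03, -4.64613431e-03,
       -5.14832020e-04, -9.24857645e-04,  6.27006854e-05]), 'effort': array([ 2.13886292e-04, -5.63797259e+01,  1.22749865e+00, -1.93652970e+01,
        1.11584095e-02,  7.39572861e-03,  1.16927464e-05]), 'tcp_pos': array([195.51348153, 619.40492645, 230.56988239]), 'orientation': array([-1.57081451e+00,  1.47865392e-03,  1.26498873e+00]), 'force': array([ 0.45959365,  0.64712901, -0.26206315]), 'moment': array([0.01635684, 0.01068195, 0.00897512]), 'finger_gap': 85.38482432853529}
```

View pics/a_scene.png

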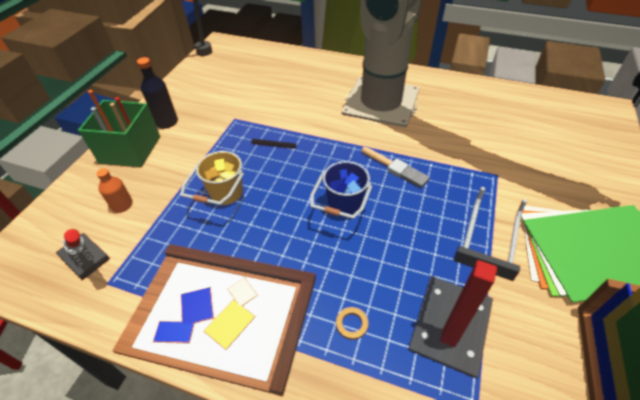

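View pics/a_side.png

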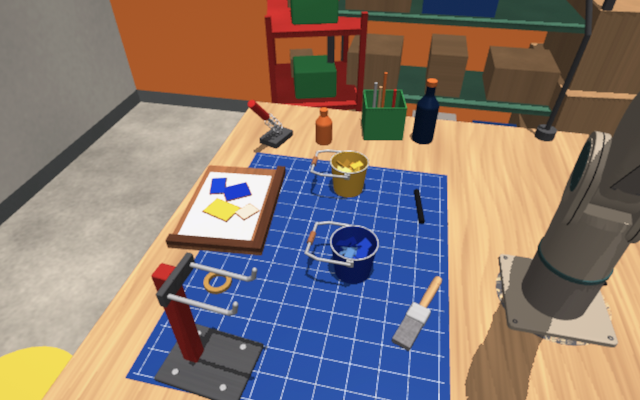

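View pics/a_wrist.png

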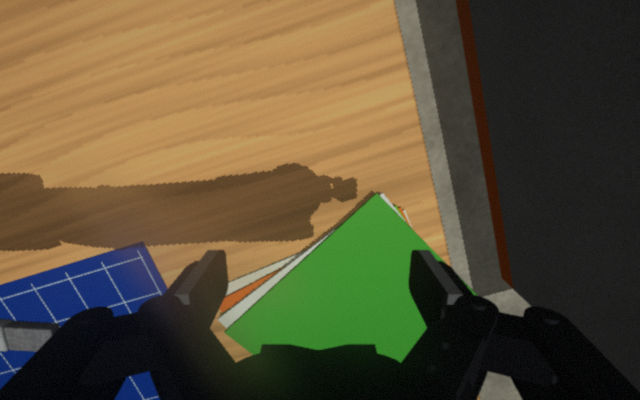

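Run:
```python
from h import *
crop('a','scene',290,140,390,250,7);crop('a','scene',400,170,550,370,4)
crop('a','side',280,190,400,300,6);crop('a','side',140,240,280,400,5)
for n in ['scene','side']:
    c=load('a',n); print(n, ray(c,(320,200)), proj(c,[[0,0,0],[500,0,0],[500,300,0],[500,-300,0]]).round())
```

```text
scene (array([1068.29434901,  189.5314409 ,  783.48663922]), array([-0.60241549, -0.23120438, -0.76396342])) [[381. 101.]
 [332. 220.]
 [458. 253.]
 [222. 190.]]
side (array([372.27732372, 681.017648  , 778.96406639]), array([ 0.16081918, -0.7461293 , -0.64608689])) [[551. 297.]
 [328. 261.]
 [297. 378.]
 [348. 185.]]
```

View pics/a_scene_crop290_140.png

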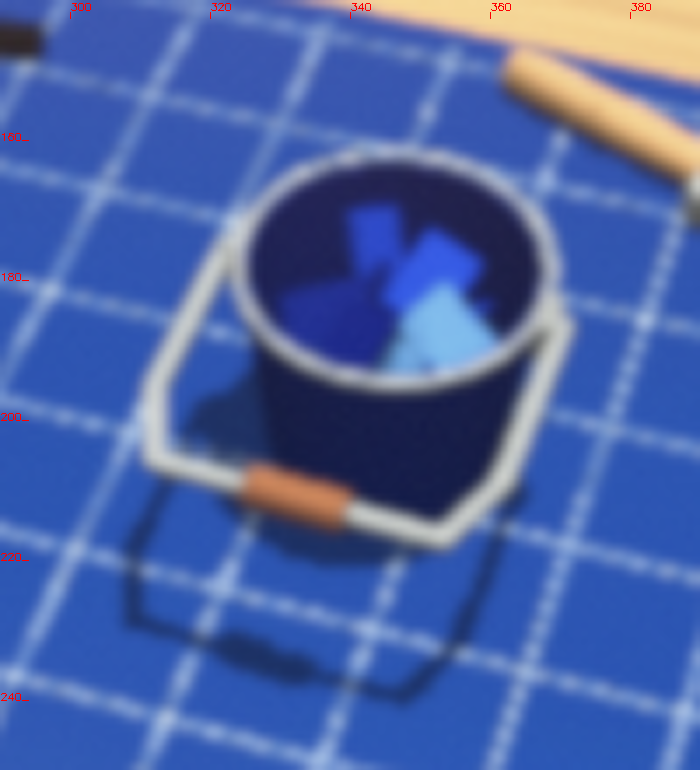

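View pics/a_scene_crop400_170.png

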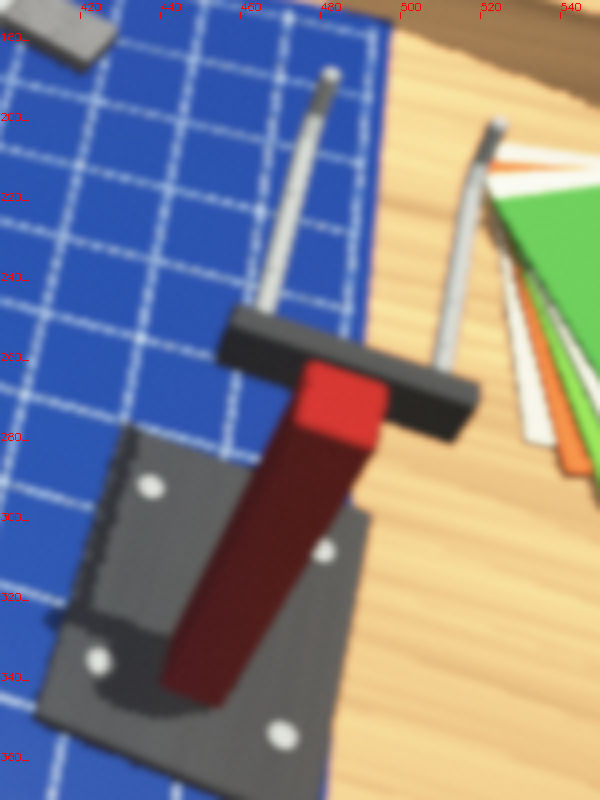

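View pics/a_side_crop280_190.png

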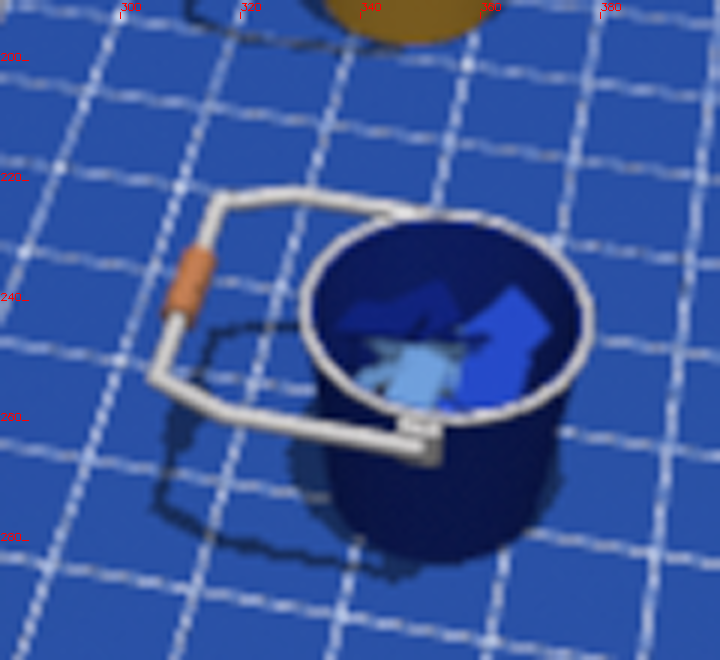

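View pics/a_side_crop140_240.png

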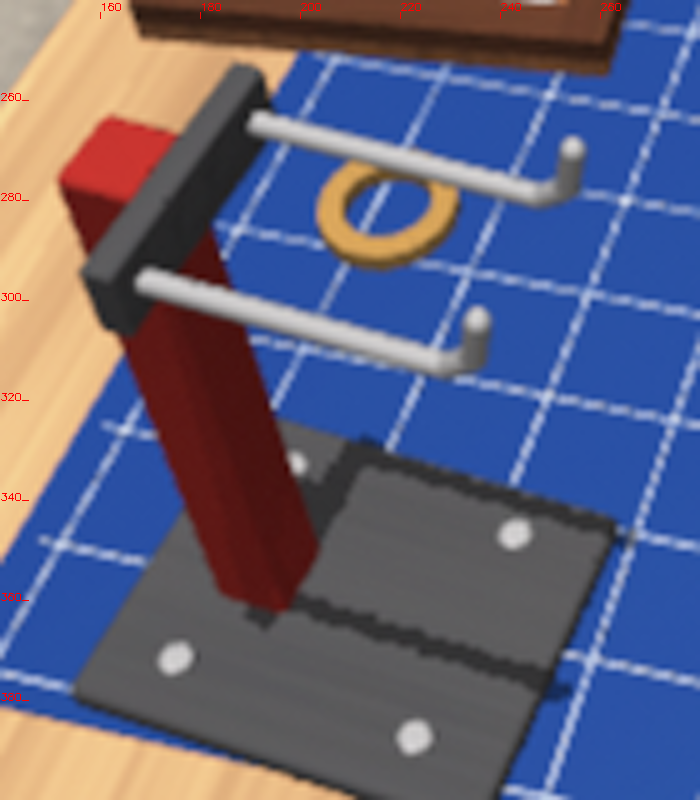

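Run:
```python
from h import *
S=load('a','scene');D=load('a','side')
pts=dict(grip=((332.6,211),(311.5,237.8)),bm=((311.9,206.1),(316.2,223.8)),bp=((353.1,216.7),(306.2,253)),
 tipm=((482.75,188.5),(254.6,269.2)),tipp=((524.5,201.5),(235.4,303.4)),
 bendm=((478.25,199.5),(249,279.6)),bendp=((521.25,211.25),(229.4,313.6)),crm=((466.75,247.5),(191.6,264.6)),crp=((510.75,262.5),(169,296)))
P={}
for k,(a,b) in pts.items():
    p,e=tri([(S,a),(D,b)]);P[k]=p;print(k,p.round(1),e)
f=lambda a,b:np.degrees(np.arctan2(*(P[a]-P[b])[:2][::-1])).round(2)
print('bar dir',f('bp','bm'),'tips',f('tipp','tipm'),'bend',f('bendp','bendm'),'cr',f('crp','crm'),'prong',f('crm','bendm'),f('crp','bendp'))
# fit pail rim: ellipse from images
for n,c,roi in [('scene',S,(318,158,375,200)),('side',D,(322,220,390,265))]: pass
```

```text
grip [536.7  13.8  83.7] [array([-0.3, -0.4]), array([-0.3,  0.4])]
bm [536.6 -35.   82.2] [array([-0.3, -0.5]), array([-0.3,  0.4])]
bp [537.6  61.1  83.4] [array([-0.2, -0.4]), array([-0.3,  0.3])]
tipm [560.5 283.5 277.7] [array([-0.3, -0.4]), array([-0.4,  0.4])]
tipp [567.3 348.9 276.9] [array([-0.5, -0.6]), array([-0.6,  0.6])]
bendm [569.2 284.7 255.8] [array([0.9, 1.1]), array([ 1.1, -1.1])]
bendp [575.1 352.3 258.5] [array([0.8, 0.9]), array([ 1. , -0.9])]
crm [671.2 276.  254.8] [array([0.4, 0.5]), array([ 0.5, -0.4])]
crp [677.5 340.7 254.6] [array([0.6, 0.6]), array([ 0.6, -0.5])]
bar dir 89.45 tips 84.1 bend 85.0 cr 84.41 prong -4.87 -6.44
```

```bash
python3 -m pendant '[[0.5,[0.01,-0.018,0],-2],[0.2,[0.025,-0.045,0],-6],[0,[0.042,-0.075,0],-10],[-0.06,[0.06,-0.106,0],-14],[-0.06,[0.078,-0.138,0],-18],[-0.06,[0.096,-0.17,0],-22],[-0.06,[0.114,-0.202,0],-26],[-0.06,[0.132,-0.234,0],-30],[-0.06,[0.15,-0.266,0],-34],[-0.06,[0.166,-0.295,0],-37],[-0.06,[0.178,-0.316,0],-39],[-0.06,[0.184,-0.327,0],-40]]' 40
python3 -c "
from bench import monitor;s=monitor.get_state();print(s['tcp_pos'],s['orientation'],s['qpos'].round(2),s['time_s'])"
```

```text
time_s: 1.15
tcp_pos: [381.1, 288.9, 230.7]
orientation: [-1.572, 0.002, 0.561]
force: [-0.4, -0.1, -0.2]
finger_gap: 40.4
[381.07285922 288.92025733 230.70430509] [-1.57229457  0.00175644  0.56085242] [-0.89  0.4   0.25  1.99 -0.14  0.78  0.  ] 1.15
```

```bash
python3 -m pendant '[[-0.06,[0.008,-0.014,0],-1.5],[-0.06,[0.022,-0.039,-0.005],-5],[-0.06,[0.039,-0.069,-0.01],-9],[-0.06,[0.056,-0.1,-0.015],-13],[-0.06,[0.073,-0.13,-0.02],-17],[-0.06,[0.09,-0.16,-0.03],-21],[-0.06,[0.107,-0.19,-0.04],-25],[-0.06,[0.124,-0.22,-0.055],-28],[-0.06,[0.14,-0.25,-0.07],-31],[-0.06,[0.151,-0.268,-0.078],-32.5],[-0.06,[0.1555,-0.275,-0.08],-32.7],[-0.06,[0.1555,-0.275,-0.08],-32.7]]'
python3 - <<'E'
from h import *
snap(['scene','side','wrist'],'b'); s=monitor.get_state(); print(s['tcp_pos'],s['orientation'],s['qpos'].round(2),s['time_s'])
crop('b','side',240,170,400,290,5)
E
```

```text
time_s: 2.15
tcp_pos: [537.2, 12.6, 150.0]
orientation: [-1.573, 0.002, -0.012]
force: [-0.4, 0.3, -0.8]
finger_gap: 40.1
[536.10251406  16.36809421 150.9538539 ] [-1.57056534  0.00219922 -0.00667143] [-0.31  0.6   0.35  1.92 -0.32  0.67  0.22] 2.3
```

View pics/b_wrist.png

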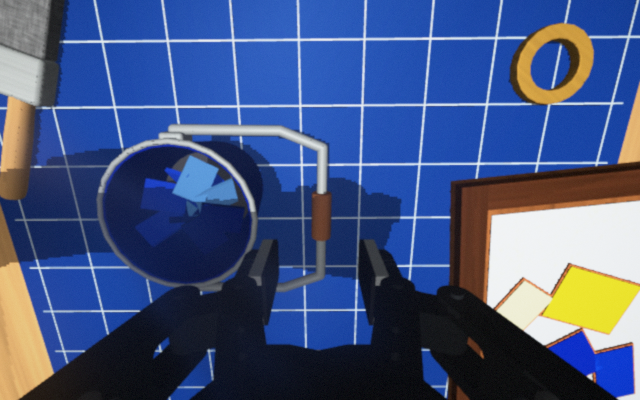

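View pics/b_side_crop240_170.png

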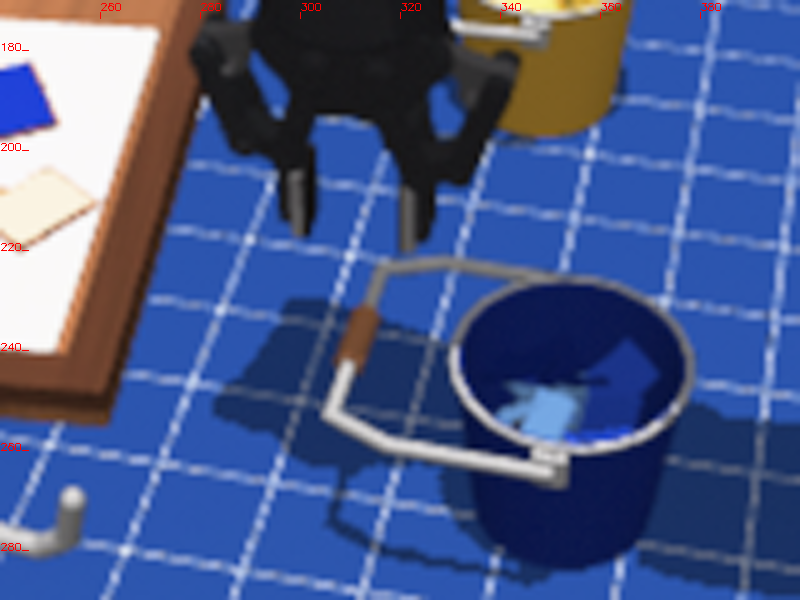

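Run:
```python
from h import *
W=load('b','wrist')
for n,p in dict(grip=(321,217),bp=(323,147),bm=(321,278),earp=(172,130)).items(): print(n,onz(W,p,84).round(1))
for n,p in dict(l=(98,200),r=(257,212),t=(182,140),b=(183,290)).items(): print(n,onz(W,p,95).round(1))
s=monitor.get_state(); print(s['tcp_pos'])
```

```text
grip [537.   11.9  84. ]
bp [538.6  62.2  84. ]
bm [536.7 -38.   84. ]
earp [438.   74.1  84. ]
l [386.5  29.   95. ]
r [493.3  19.8  95. ]
t [448.6  68.7  95. ]
b [434.8 -40.8  95. ]
[536.10251406  16.36809421 150.9538539 ]
```

```bash
python3 -m pendant '[[-0.06,[0,-0.002,-0.004],0],[-0.06,[0.001,-0.003,-0.012],0],[-0.06,[0.001,-0.003,-0.022],0],[-0.06,[0.001,-0.003,-0.034],0],[-0.06,[0.001,-0.003,-0.046],0],[-0.06,[0.001,-0.003,-0.058],0],[-0.06,[0.001,-0.003,-0.068],0],[-0.06,[0.001,-0.003,-0.076],0],[-0.06,[0.001,-0.003,-0.082],0],[-0.06,[0.001,-0.003,-0.085],0],[-0.06,[0.001,-0.003,-0.085],0],[-0.06,[0.001,-0.003,-0.085],0]]'
python3 - <<'E'
from h import *
snap(['scene','side','wrist'],'c'); s=monitor.get_state(); print(s['tcp_pos'],s['orientation'],s['force'],s['time_s'])
crop('c','side',270,180,400,280,6)
E
```

```text
time_s: 3.3
tcp_pos: [537.3, 13.3, 66.1]
orientation: [-1.571, 0.002, -0.007]
force: [-0.2, 0.2, 0.3]
finger_gap: 40.2
[537.52422172  13.36367209  66.48675077] [-1.57050292e+00  1.11142484e-03 -6.68976404e-03] [-0.027053    1.09396431  0.3068039 ] 3.45
```

View pics/c_wrist.png

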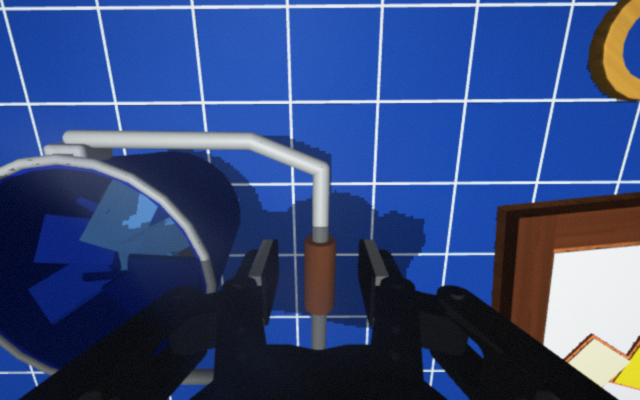

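View pics/c_side_crop270_180.png

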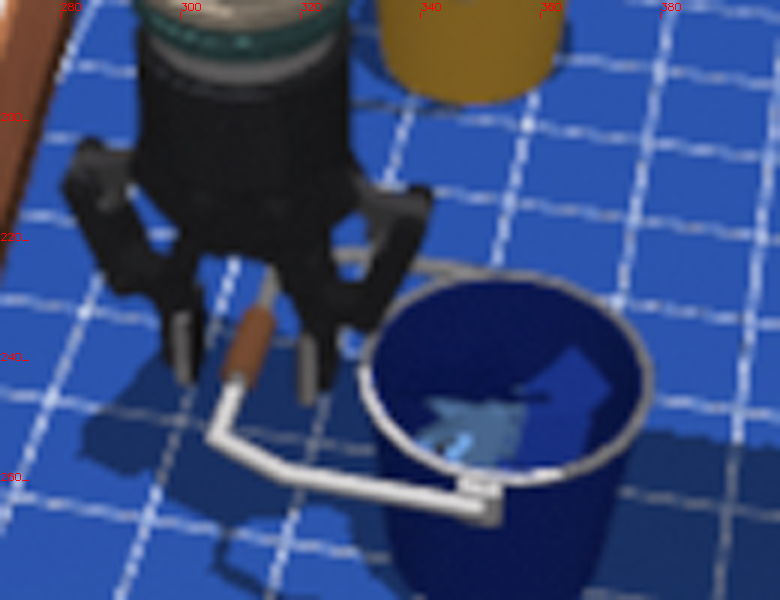

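```bash
python3 -m pendant '[[-0.5,[0,0,0],0],[-0.8,[0,0,0],0],[-1,[0,0,0],0],[-1,[0,0,0],0],[-1,[0,0,0],0],[-1,[0,0,0],0],[-1,[0,0,0],0],[-1,[0,0,0],0]]' 40
python3 - <<'E'
from h import *
snap(['side','wrist'],'d'); s=monitor.get_state(); print(s['tcp_pos'],s['orientation'],s['force'],s['moment'],s['time_s'])
crop('d','side',270,180,400,280,6)
E
```

```text
time_s: 4.12
tcp_pos: [538.1, 13.4, 66.8]
orientation: [-1.57, -0.0, -0.007]
force: [0.5, 0.8, 3.9]
finger_gap: 12.4
[538.14606606  13.42900541  66.75785685] [-1.57042229e+00 -1.30584932e-04 -6.68338802e-03] [1.22036617 0.90083856 4.59266176] [ 0.0582313  -0.3250319  -0.10388964] 4.2167
```

View pics/d_side_crop270_180.png

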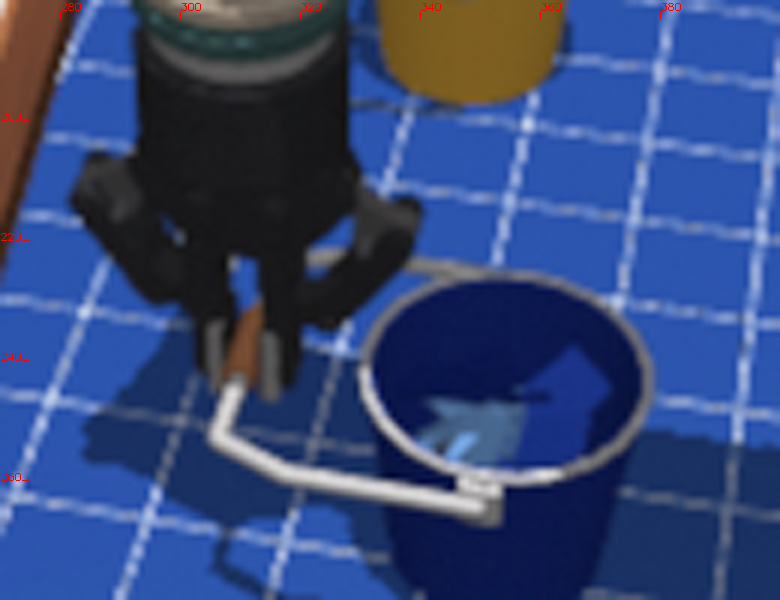

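View pics/d_wrist.png

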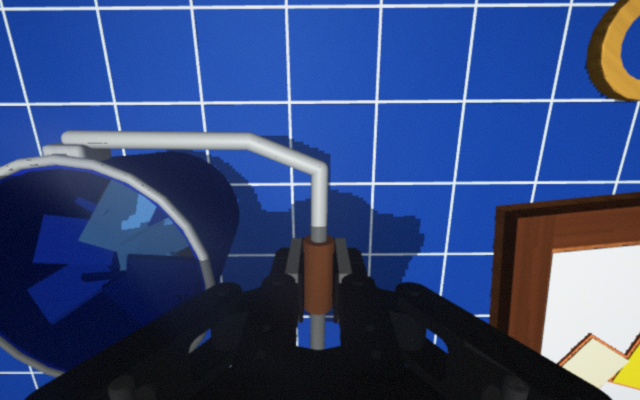

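```bash
python3 -m pendant '[[-1,[0,0,0.0043],0],[-1,[-0.0004,0,0.0085],0],[-1,[-0.0008,0,0.0128],0],[-1,[-0.0015,0,0.017],0],[-1,[-0.0023,0,0.0212],0],[-1,[-0.0033,0,0.0254],0],[-1,[-0.0045,0,0.0295],0],[-1,[-0.0059,0,0.0335],0],[-1,[-0.0075,0,0.0375],0],[-1,[-0.0092,0,0.0414],0],[-1,[-0.0111,0,0.0453],0],[-1,[-0.0131,0,0.049],0]]'
python3 - <<'E'
from h import *
snap(['side'],'e'); s=monitor.get_state(); print(s['tcp_pos'],s['orientation'],s['force'],s['moment'],s['time_s'],s['finger_gap'])
crop('e','side',270,180,400,300,6)
E
```

```text
time_s: 5.22
tcp_pos: [524.7, 13.6, 116.1]
orientation: [-1.57, 0.0, -0.007]
force: [0.2, 1.0, -0.3]
finger_gap: 12.5
[524.4983099   13.50055523 116.64504242] [-1.57009776e+00 -3.14283871e-05 -6.72646203e-03] [-0.2763716   0.65518281  0.69724573] [ 0.23587352 -0.16977737 -0.12243266] 5.2667 12.806419653350813
```

View pics/e_side_crop270_180.png

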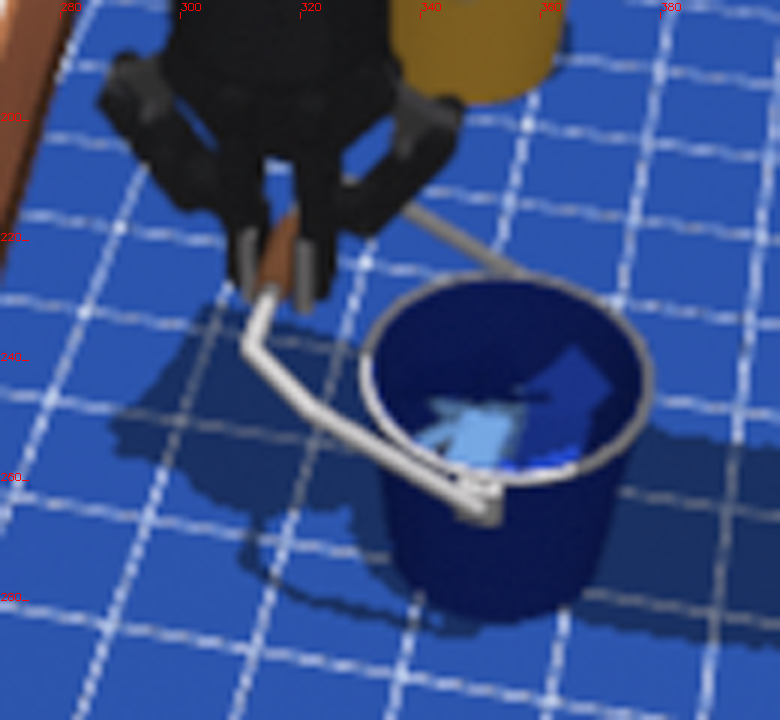

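```bash
python3 -m pendant '[[-1,[-0.0042,0,0.0065],0],[-1,[-0.0094,0,0.0132],0],[-1,[-0.0152,0,0.0195],0],[-1,[-0.0215,0,0.0253],0],[-1,[-0.0283,0,0.0305],0],[-1,[-0.0355,0,0.035],0],[-1,[-0.0355,0,0.035],0]]'
python3 - <<'E'
from h import *
s=monitor.get_state(); print(s['tcp_pos'],s['orientation'],s['force'],s['moment'],s['time_s'],s['finger_gap'])
E
```

```text
time_s: 5.85
tcp_pos: [487.7, 13.6, 152.7]
orientation: [-1.569, -0.0, -0.007]
force: [0.3, 2.8, 0.2]
finger_gap: 12.4
[487.72475025  13.62282162 152.68741376] [-1.56947551e+00 -1.76199471e-04 -6.88425938e-03] [0.31567593 2.8153259  0.24446984] [ 0.32957452 -0.05092886 -0.0602954 ] 5.85 12.427744075898095
```

```bash
python3 -m pendant '[[-1,[-0.0062,0,0.0029],0],[-1,[-0.0141,0,0.006],0],[-1,[-0.0222,0,0.0086],0],[-1,[-0.0306,0,0.0104],0],[-1,[-0.0391,0,0.0115],0],[-1,[-0.0445,0,0.0119],0],[-1,[-0.0476,0,0.012],0],[-1,[-0.0476,0,0.012],0],[-1,[-0.0476,0,0.012],0]]'
python3 - <<'E'
from h import *
snap(['scene','side','wrist'],'f'); s=monitor.get_state(); print(s['tcp_pos'],s['orientation'],s['force'],s['moment'],s['time_s'],s['finger_gap'])
crop('f','side',290,150,410,300,5)
E
```

```text
time_s: 6.6
tcp_pos: [439.0, 14.0, 165.1]
orientation: [-1.569, 0.001, -0.007]
force: [0.6, 2.7, 6.8]
finger_gap: 12.8
[439.2507761   13.99400474 165.05584421] [-1.56870375e+00  3.68617542e-04 -6.67757275e-03] [0.36994713 2.67237198 8.03297793] [ 0.66202758  0.04914499 -0.03999045] 6.75 12.716117411631737
```

View pics/f_side_crop290_150.png

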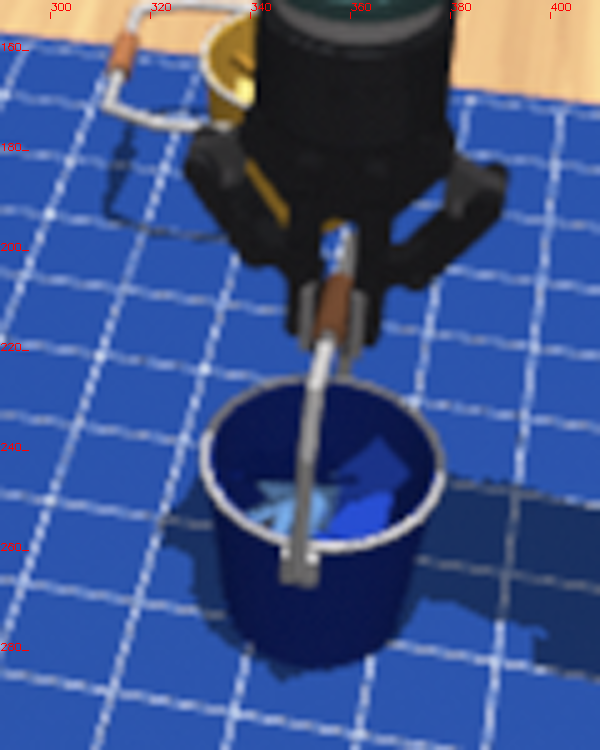

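View pics/f_scene.png

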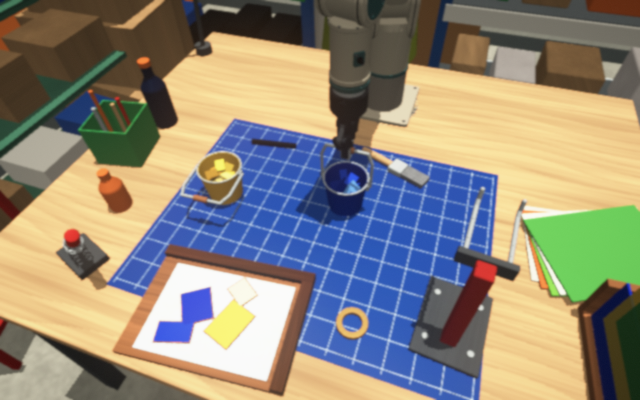

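```bash
python3 -m pendant '[[-1,[0,0,0.001],0],[-1,[0,0,0.003],0],[-1,[0,0,0.006],0],[-1,[0,0,0.01],0],[-1,[0,0,0.015],0],[-1,[0,0,0.02],0],[-1,[0,0,0.025],0],[-1,[0,0,0.028],0],[-1,[0,0,0.03],0],[-1,[0,0,0.03],0],[-1,[0,0,0.03],0]]' 60
python3 - <<'E'
from h import *
snap(['scene','side','wrist'],'g'); s=monitor.get_state(); print(s['tcp_pos'],s['orientation'],s['force'],s['moment'],s['time_s'],s['finger_gap'])
crop('g','side',290,140,410,290,5)
E
```

```text
time_s: 7.67
tcp_pos: [439.2, 14.1, 195.1]
orientation: [-1.569, 0.0, -0.006]
force: [0.4, -0.5, -6.1]
finger_gap: 11.7
[439.00661956  14.01171055 194.85548807] [-1.56875162e+00  9.91676525e-04 -6.63133915e-03] [-0.05241869 -0.77107532 -6.01975098] [-0.02819837  0.03698257  0.01209607] 7.8167 11.712000873862102
```

View pics/g_side_crop290_140.png

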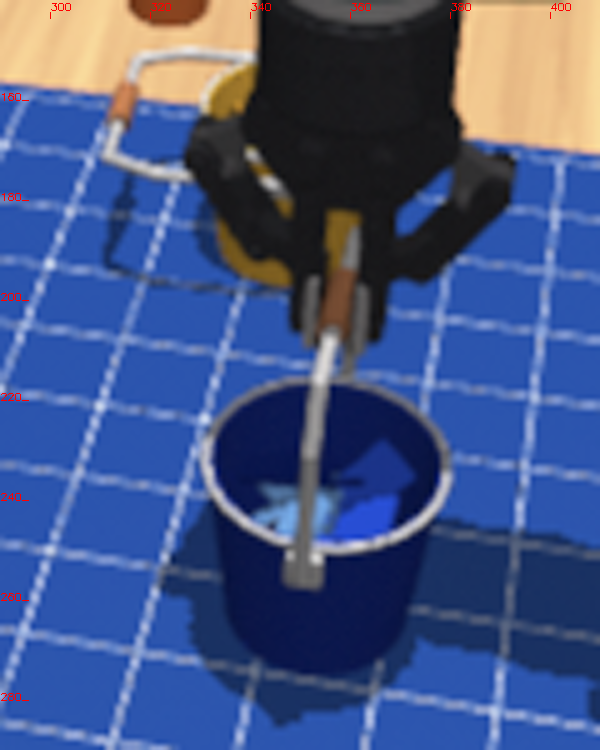

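View pics/g_wrist.png

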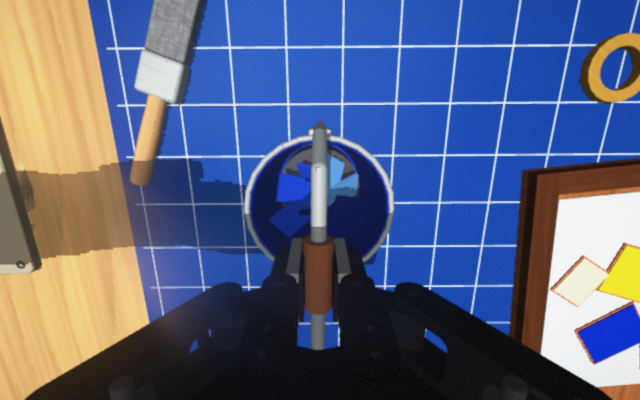

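```bash
python3 -m pendant '[[-1,[0,0.001,0.002],0],[-1,[0.001,0.004,0.006],0],[-1,[0.002,0.009,0.012],0],[-1,[0.0035,0.016,0.02],0],[-1,[0.0055,0.025,0.029],-0.3],[-1,[0.008,0.035,0.039],-0.6],[-1,[0.0105,0.046,0.049],-0.9],[-1,[0.013,0.057,0.059],-1.2],[-1,[0.0155,0.068,0.069],-1.5],[-1,[0.018,0.079,0.078],-1.8],[-1,[0.0205,0.09,0.085],-2.1],[-1,[0.023,0.101,0.09],-2.4]]'
python3 -m pendant '[[-1,[0.0025,0.011,0.003],-0.3],[-1,[0.005,0.022,0.004],-0.6],[-1,[0.0075,0.033,0.004],-0.9],[-1,[0.01,0.044,0.004],-1.2],[-1,[0.0125,0.055,0.004],-1.5],[-1,[0.015,0.066,0.004],-1.8],[-1,[0.018,0.077,0.004],-2.1],[-1,[0.021,0.088,0.004],-2.4],[-1,[0.0235,0.099,0.004],-2.6],[-1,[0.026,0.11,0.004],-2.8],[-1,[0.0285,0.121,0.004],-2.8],[-1,[0.031,0.132,0.004],-2.8]]'
python3 -c "
from bench import monitor;s=monitor.get_state();print(s['tcp_pos'],s['orientation'],s['qpos'].round(2),s['force'],s['time_s'])"
```

```text
time_s: 8.82
tcp_pos: [462.3, 116.6, 286.4]
orientation: [-1.568, -0.0, -0.048]
force: [0.7, 0.4, -5.8]
finger_gap: 12.1
time_s: 9.82
tcp_pos: [493.5, 249.7, 290.3]
orientation: [-1.568, -0.0, -0.097]
force: [-0.1, -0.3, -5.6]
finger_gap: 11.9
[493.49710155 249.65298129 290.29570639] [-1.56793623e+00 -3.62564256e-04 -9.66613673e-02] [-0.81  0.45  0.44  1.72 -0.22  1.01 -0.39] [-0.05020052 -0.30381745 -5.64117579] 9.8167
```

```bash
python3 -m pendant '[[-1,[0.002,0.011,0],0],[-1,[0.0045,0.022,0],0],[-1,[0.0065,0.032,0],0],[-1,[0.0085,0.042,0],0],[-1,[0.01,0.051,0],0],[-1,[0.0115,0.059,0],0],[-1,[0.013,0.065,0],0],[-1,[0.014,0.07,0],0],[-1,[0.0145,0.0725,0],0],[-1,[0.0145,0.073,0],0],[-1,[0.0145,0.073,0],0],[-1,[0.0145,0.073,0],0]]'
python3 - <<'E'
from h import *
snap(['scene','side','wrist'],'i'); s=monitor.get_state(); print(s['tcp_pos'],s['orientation'],s['force'],s['moment'],s['time_s'],s['finger_gap'])
crop('i','side',140,180,300,340,5);crop('i','scene',400,120,560,270,5)
E
```

```text
time_s: 10.82
tcp_pos: [508.0, 321.9, 290.3]
orientation: [-1.569, -0.0, -0.097]
force: [0.3, 1.0, -5.0]
finger_gap: 12.1
[508.08802281 322.18071221 290.40347304] [-1.56799402e+00 -4.31803842e-04 -9.74068729e-02] [ 0.31419327  0.06169127 -5.44505676] [ 0.02246953 -0.01991537 -0.00620227] 10.9667 11.94496839757425
```

View pics/i_side_crop140_180.png

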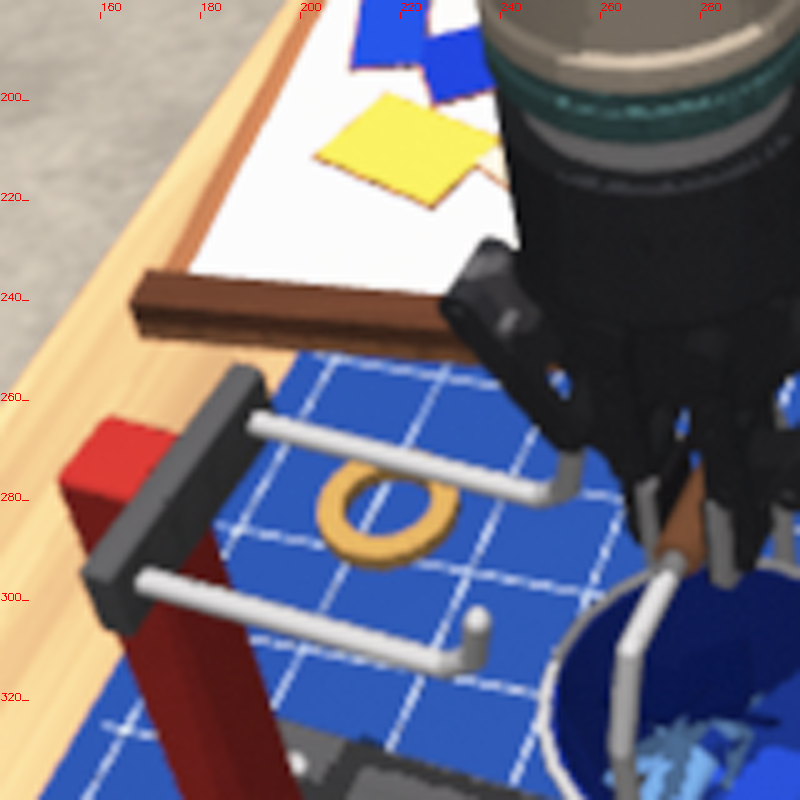

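View pics/i_scene_crop400_120.png

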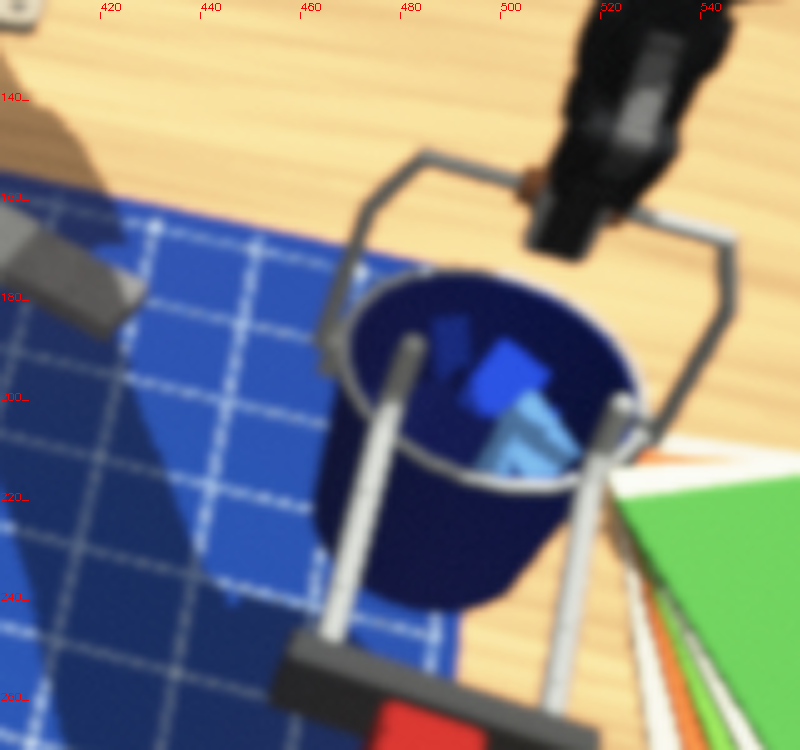

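View pics/i_wrist.png

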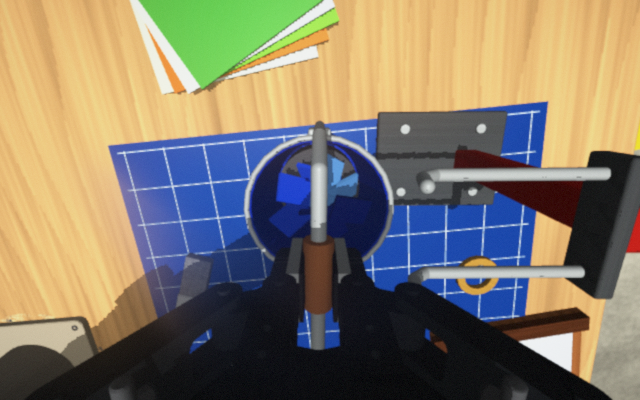

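Run:
```python
from h import *
W=load('i','wrist');S=load('i','scene');D=load('i','side')
print('bp',tri([(S,(545.4,168)),(D,(276,292))]))
print('bp exp from tcp', np.array([508.1,322.2,290.4+18.2])+48*np.array([.097,.995,0]))
# tips with wrist too
print(tri([(W,(427,187)),(S,(524.5,201.5)),(D,(235.4,303.4))]))
print(tri([(W,(418,273)),(S,(482.75,188.5)),(D,(254.6,269.2))]))
for p in [(608,174),(460,174),(582,272),(450,272)]: print(p,onz(W,p,252).round(1))
```

```text
bp (array([510.95915223, 358.90817834, 316.72300516]), [array([-5.4, -6.8]), array([-7.5,  7.4])])
bp exp from tcp [512.756 369.96  308.6  ]
(array([567.12626465, 348.86406189, 276.75776801]), [array([ 0.4, -0.2]), array([-0.6, -0.6]), array([-0.5,  0.6])])
(array([561.04690445, 287.53131957, 275.31003327]), [array([-2.1, 15.2]), array([1.8, 1.4]), array([-1.4,  3.4])])
(608, 174) [683.1 339.1 252. ]
(460, 174) [594.9 347.7 252. ]
(582, 272) [677.1 273.4 252. ]
(450, 272) [590.4 281.8 252. ]
```

```bash
python3 -m pendant '[[-1,[0.001,0,0],0],[-1,[0.004,-0.0004,0],0],[-1,[0.01,-0.001,0],0],[-1,[0.018,-0.0018,0],0],[-1,[0.026,-0.0026,0],0],[-1,[0.034,-0.0034,0],0],[-1,[0.042,-0.0042,0],0],[-1,[0.05,-0.005,0],0],[-1,[0.058,-0.0057,0],0],[-1,[0.065,-0.0064,0],0],[-1,[0.07,-0.0069,0],0],[-1,[0.075,-0.0073,0],0]]'
python3 -m pendant '[[-1,[0.005,-0.0005,0],0],[-1,[0.01,-0.001,0],0],[-1,[0.014,-0.0014,0],0],[-1,[0.017,-0.0017,0],0],[-1,[0.019,-0.0018,0],0],[-1,[0.0195,-0.0019,0],0],[-1,[0.0195,-0.0019,0],0],[-1,[0.0195,-0.0019,0],0]]'
python3 - <<'E'
from h import *
snap(['scene','side','wrist'],'j'); s=monitor.get_state(); print(s['tcp_pos'],s['orientation'],s['force'],s['moment'],s['time_s'],s['finger_gap'])
crop('j','side',140,200,300,360,5);crop('j','scene',420,150,560,290,5)
E
```

```text
time_s: 11.97
tcp_pos: [583.6, 314.7, 290.2]
orientation: [-1.568, -0.0, -0.098]
force: [0.1, 1.1, -6.1]
finger_gap: 11.9
time_s: 12.63
tcp_pos: [603.0, 312.9, 290.3]
orientation: [-1.568, -0.0, -0.097]
force: [1.1, 0.7, -5.3]
finger_gap: 11.9
[602.83282745 312.9255549  290.29880315] [-1.56811693e+00  1.38320730e-04 -9.73457091e-02] [ 0.51272092 -0.3347511  -5.80275641] [-0.04007822  0.02169583 -0.00834504] 12.7833 11.689666757860605
```

View pics/j_side_crop140_200.png

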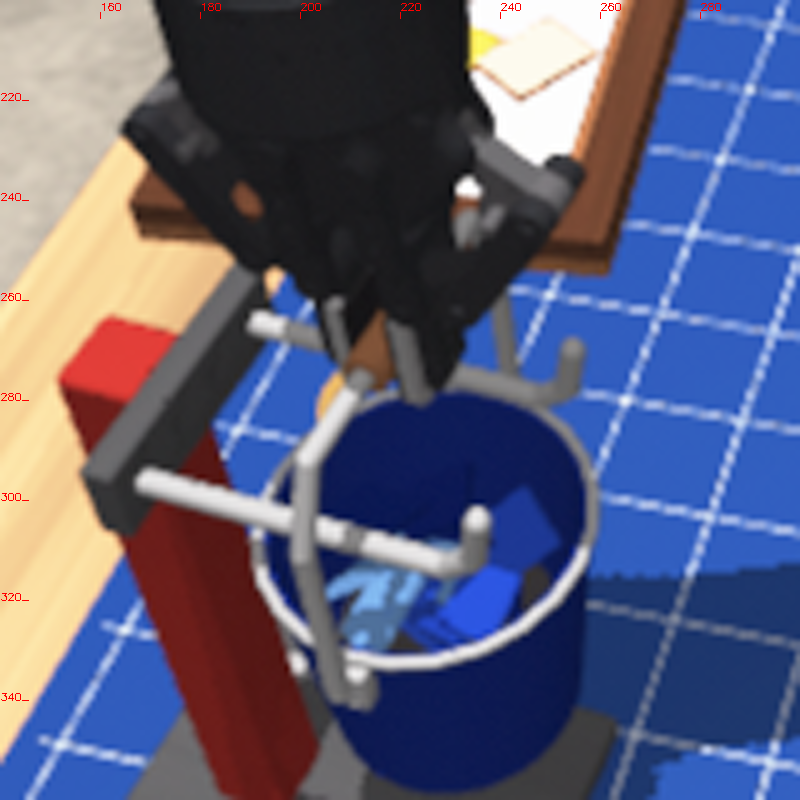

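View pics/j_scene_crop420_150.png

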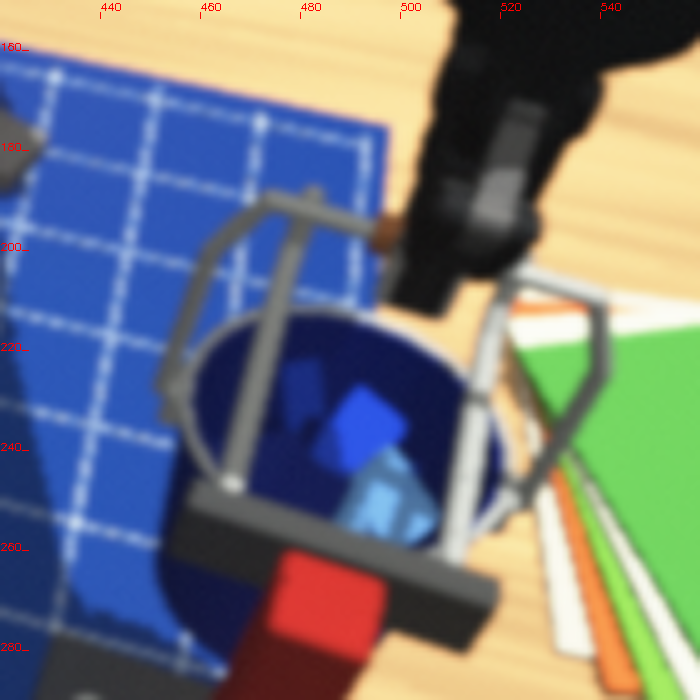

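View pics/j_wrist.png

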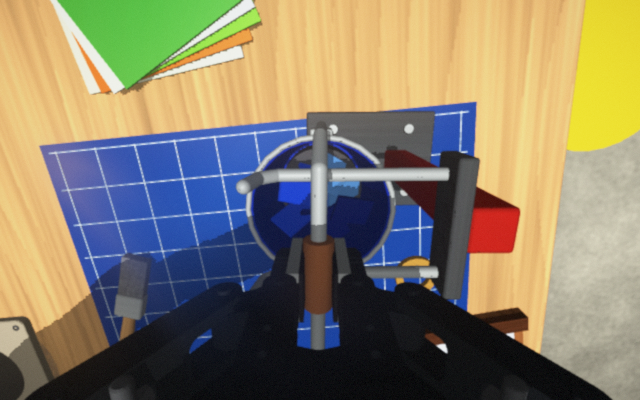

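```bash
python3 -m pendant '[[-1,[0,0,-0.002],0],[-1,[0,0,-0.006],0],[-1,[0,0,-0.012],0],[-1,[0,0,-0.018],0],[-1,[0,0,-0.024],0],[-1,[0,0,-0.03],0],[-1,[0,0,-0.035],0],[-1,[0,0,-0.039],0],[-1,[0,0,-0.042],0],[-1,[0,0,-0.044],0],[-1,[0,0,-0.045],0],[-1,[0,0,-0.045],0]]'
python3 - <<'E'
from h import *
snap(['scene','side'],'k'); s=monitor.get_state(); print(s['tcp_pos'],s['orientation'],s['force'],s['moment'],s['time_s'],s['finger_gap'])
crop('k','side',140,220,300,380,5)
E
```

```text
time_s: 13.78
tcp_pos: [602.8, 313.0, 245.2]
orientation: [-1.568, 0.0, -0.097]
force: [0.1, 1.0, -6.6]
finger_gap: 12.3
[603.02453348 313.01895304 245.57666808] [-1.56781660e+00 -3.44502981e-04 -9.72684463e-02] [ 0.1787635   0.10601165 -6.04111615] [ 0.02046285 -0.01909497  0.00963125] 13.8833 11.907881231718813
```

View pics/k_side_crop140_220.png

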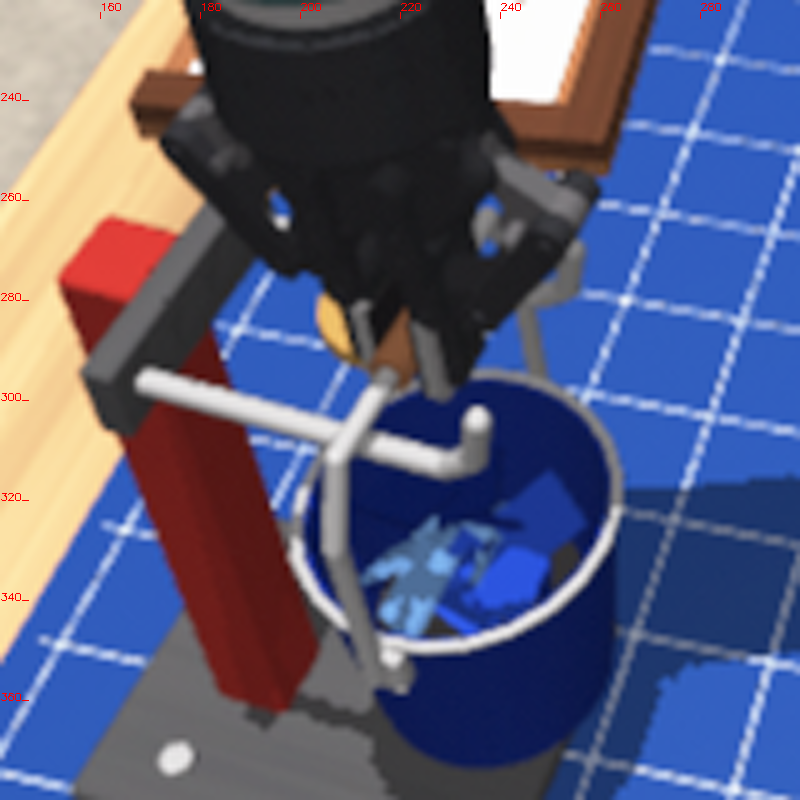

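```bash
python3 -m pendant '[[-1,[0,0,-0.001],0],[-1,[0,0,-0.002],0],[-1,[0,0,-0.003],0],[-1,[0,0,-0.004],0],[-1,[0,0,-0.004],0],[-1,[0,0,-0.004],0]]'
python3 -m pendant '[[-1,[0,0,-0.001],0],[-1,[0,0,-0.001],0],[-1,[0,0,-0.001],0]]'
python3 -m pendant '[[-1,[0,0,-0.001],0],[-1,[0,0,-0.001],0],[-1,[0,0,-0.001],0]]'
```

```text
time_s: 14.38
tcp_pos: [602.9, 313.0, 241.5]
orientation: [-1.568, -0.0, -0.097]
force: [0.1, 0.1, -5.6]
finger_gap: 12.0
time_s: 14.63
tcp_pos: [602.9, 313.0, 240.4]
orientation: [-1.568, 0.0, -0.097]
force: [0.1, -1.1, -6.1]
finger_gap: 11.7
time_s: 14.88
tcp_pos: [603.0, 313.0, 239.6]
orientation: [-1.568, -0.0, -0.097]
force: [-1.0, 0.2, -4.6]
finger_gap: 12.0
```

```bash
python3 -m pendant '[[-1,[0,0,-0.001],0],[-1,[0,0,-0.001],0],[-1,[0,0,-0.001],0]]'
python3 -m pendant '[[-1,[0,0,-0.001],0],[-1,[0,0,-0.001],0],[-1,[0,0,-0.001],0]]'
```

```text
time_s: 15.13
tcp_pos: [603.1, 313.1, 239.3]
orientation: [-1.567, -0.001, -0.097]
force: [-1.3, -0.2, 0.7]
finger_gap: 12.0
time_s: 15.38
tcp_pos: [603.2, 313.1, 239.1]
orientation: [-1.567, -0.001, -0.097]
force: [-4.4, -1.5, 4.4]
finger_gap: 12.4
```

```bash
python3 -m pendant '[[-1,[0,0,0.0005],0],[-1,[0,0,0.0005],0]]'
python3 - <<'E'
from h import *
snap(['scene','side','wrist'],'l')
crop('l','side',140,220,300,380,5);crop('l','scene',420,170,560,310,5)
E
```

```text
time_s: 15.55
tcp_pos: [603.2, 313.1, 239.2]
orientation: [-1.567, -0.001, -0.097]
force: [-1.3, -1.0, -0.2]
finger_gap: 12.5
```

View pics/l_side_crop140_220.png

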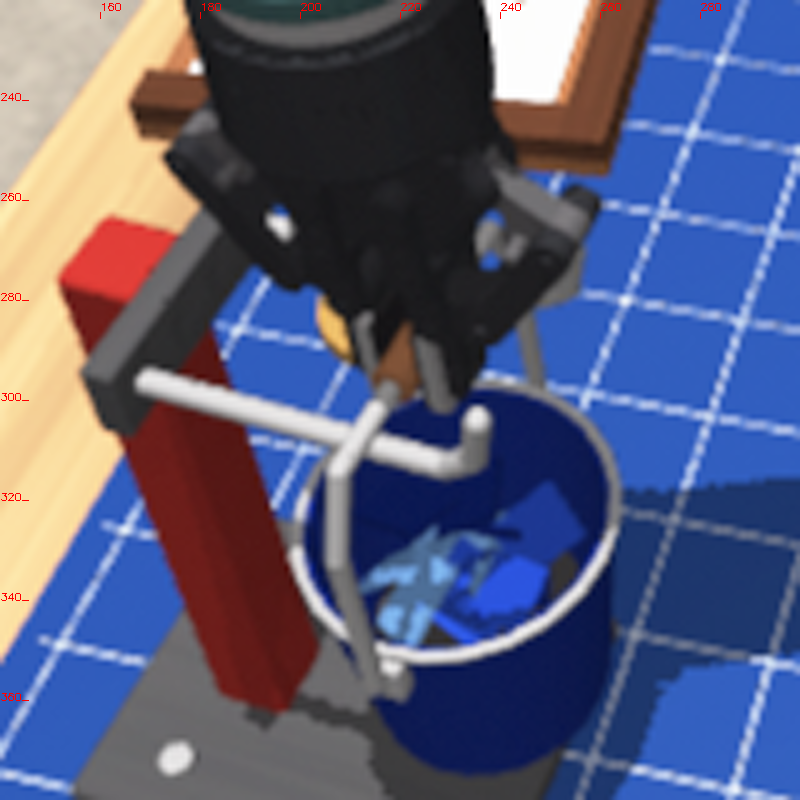

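View pics/l_scene_crop420_170.png

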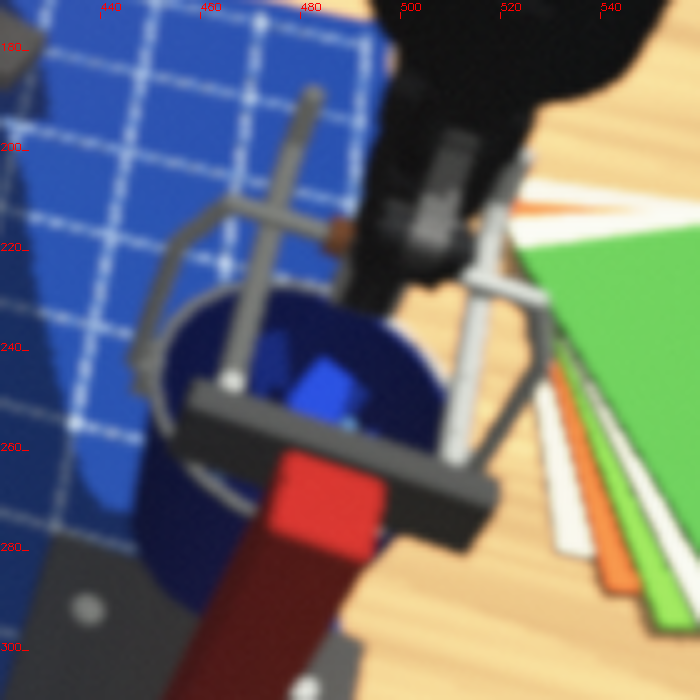

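View pics/l_wrist.png

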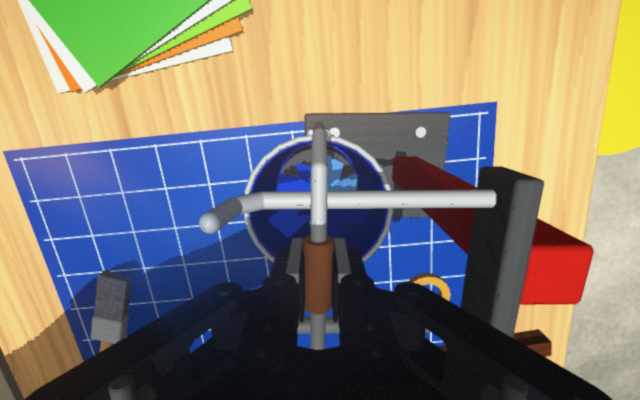

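```bash
python3 -m pendant '[[-0.6,[0,0,0],0],[-0.5,[0,0,0],0],[-0.4,[0,0,0],0],[-0.3,[0,0,0],0],[-0.2,[0,0,0],0],[-0.1,[0,0,0],0],[0,[0,0,0],0],[0,[0,0,0],0],[0,[0,0,0],0]]'
python3 - <<'E'
from h import *
snap(['side','wrist'],'m'); print(monitor.get_state()['force'])
crop('m','side',140,220,300,380,5)
E
```

```text
time_s: 16.45
tcp_pos: [603.2, 313.1, 239.3]
orientation: [-1.567, -0.001, -0.097]
force: [-0.4, 0.6, 0.2]
finger_gap: 42.7
[ 0.34753632 -0.16208229  0.53715773]
```

View pics/m_side_crop140_220.png

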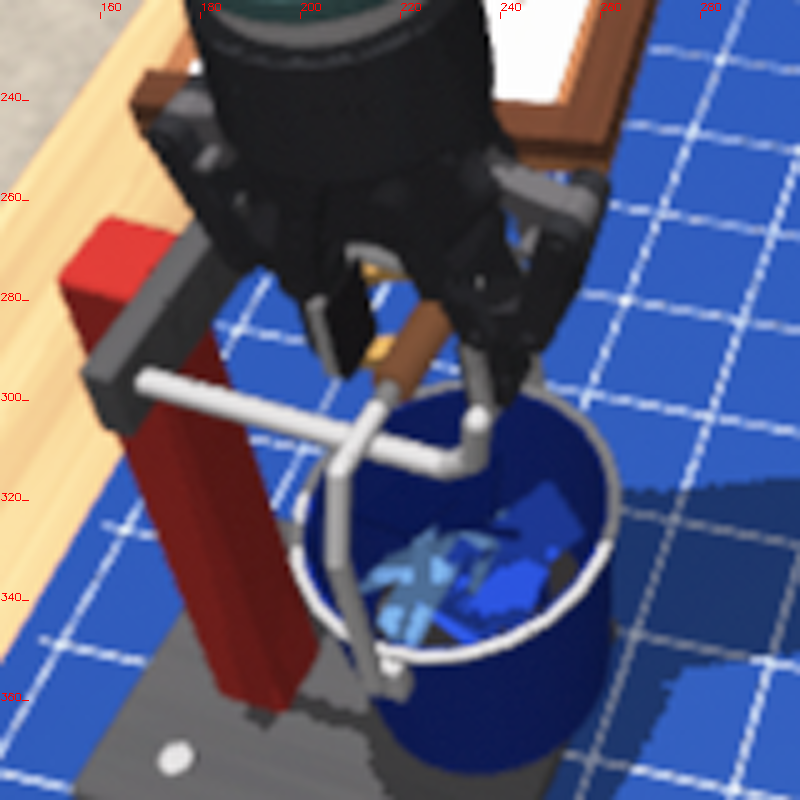

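View pics/m_wrist.png

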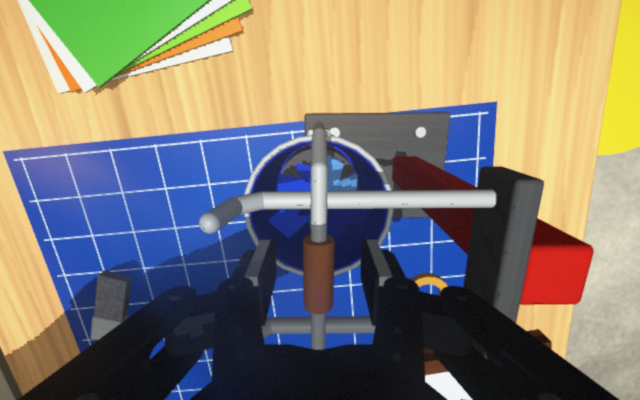

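```bash
python3 -m pendant '[[0,[0,0,0.003],0],[0,[0,0,0.008],0],[0,[0,0,0.015],0],[0,[0,0,0.023],0],[0,[0,0,0.032],0],[0,[0,0,0.042],0],[0,[0,0,0.052],0],[0,[0,0,0.062],0],[0,[0,0,0.072],0],[0,[0,0,0.082],0],[0,[0,0,0.09],0],[0,[0,0,0.095],0]]'
python3 -m pendant '[[0,[-0.01,0.001,0.01],0],[0,[-0.025,0.002,0.02],0],[0,[-0.045,0.004,0.03],0],[0,[-0.07,0.006,0.035],0],[0,[-0.095,0.008,0.04],0],[0,[-0.115,0.01,0.04],0],[0,[-0.13,0.012,0.04],0],[0,[-0.14,0.013,0.04],0],[0,[-0.14,0.013,0.04],0],[0,[-0.14,0.013,0.04],0],[0,[-0.14,0.013,0.04],0],[0,[-0.14,0.013,0.04],0]]'
python3 - <<'E'
from h import *
snap(['scene','side','wrist'],'n')
crop('n','side',140,220,300,380,5)
E
python3 -m pendant '[[0,[0,0,0],0],[0,[0,0,0],0],[0,[0,0,0],0],[0,[0,0,0],0],[0,[0,0,0],0],[0,[0,0,0],0],[0,[0,0,0],0],[0,[0,0,0],0],[0,[0,0,0],0],[0,[0,0,0],0],[0,[0,0,0],0]]'
python3 - <<'E'
from h import *
snap(['scene','side'],'o')
for n in ['scene','side']:
    a=cv2.imread(f'pics/n_{n}.png').astype(int);b=cv2.imread(f'pics/o_{n}.png');d=abs(a-b).max(2);print(n,(d>25).sum(),[ (v.min(),v.max()) for v in np.nonzero(d>25) if len(v)])
s=monitor.get_state();print(s['force'],s['time_s'])
E
```

```text
time_s: 17.55
tcp_pos: [603.6, 313.2, 335.8]
orientation: [-1.566, -0.002, -0.097]
force: [0.1, -0.5, -0.9]
finger_gap: 42.2
time_s: 18.55
tcp_pos: [464.6, 325.7, 375.7]
orientation: [-1.567, -0.003, -0.099]
force: [-0.2, 0.1, -1.3]
finger_gap: 42.9
time_s: 19.62
tcp_pos: [464.3, 325.8, 375.5]
orientation: [-1.567, -0.003, -0.098]
force: [-0.4, -0.3, -0.1]
finger_gap: 42.7
scene 2 [(np.int64(222), np.int64(222)), (np.int64(440), np.int64(441))]
side 230 [(np.int64(105), np.int64(382)), (np.int64(248), np.int64(476))]
[-0.99265071  0.13870097 -0.78965979] 19.7167
```

View pics/n_side_crop140_220.png

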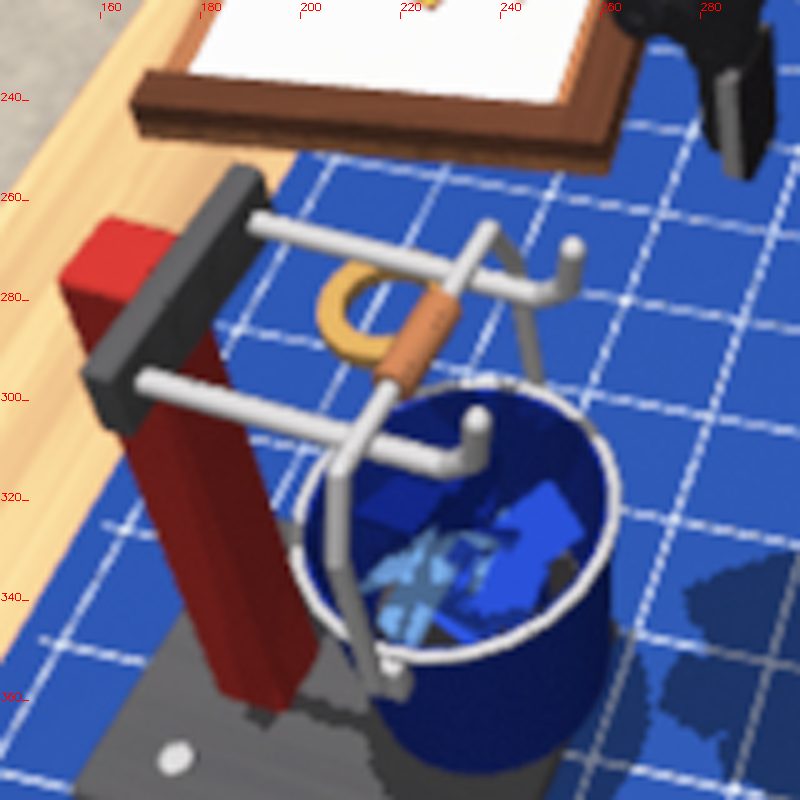

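View pics/o_scene.png

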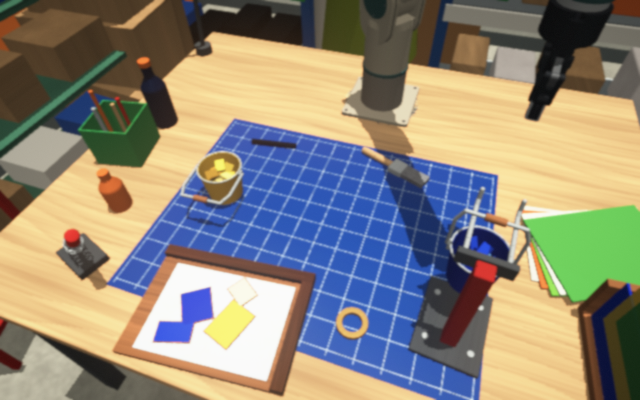

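View pics/o_side.png

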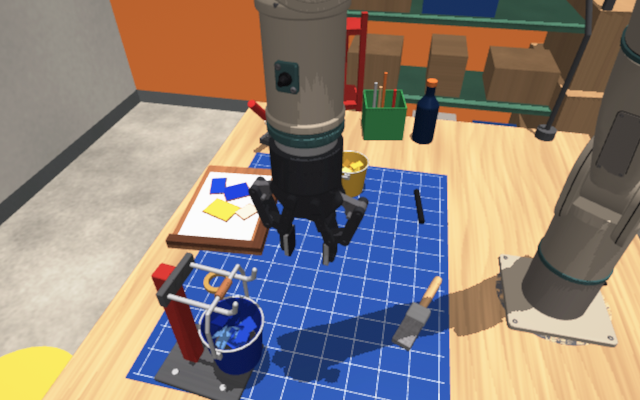

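```bash
python3 -c "
from bench import arm; print(arm.hand_in())"
```

```text
the job is handed in; nothing more can be done
None
```

The blue pail now hangs from the hook stand, and I handed the job in at about 19.7 s of the 61 s allowed.

- **What I did:** I gripped the bail's roller from above and swung it upright along its arc while the pail stayed standing. I then lifted the pail (about 6 N of weight) and brought it in from -x over the prong tips. I lowered it until the prongs took the weight, opened the fingers to about 43 mm, and backed clear.
- **Last checks:** The pictures show the bar lying across both prongs between the upturned tips and the crossplate, with the pail hanging level. Two scene pictures taken a second apart differed by only 2 pixels. The side pair differed by 230 pixels across an area that also takes in the arm and its shadows; I put it down to those but did not trace it.
- **Yellow pail:** It appears at the same pixels as at the start.
- **Forces:** The highest wrist force I read was about 8 N, a slight downward press when the bail reached upright. The arm was touching nothing at hand-in.
- **Disagreement:** The seat position came out about 9 mm different along x when worked out from the prong tips (x about 606) than from the crossplate (x about 597). I aimed between them, nearer the tips' figure, at x = 603. The bar met the prongs at the height given for the seat.

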